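# Blow dust off a beaker at the pedal-operated air station

### The arm

A 6-joint arm with a two-finger parallel gripper is mounted at the origin on the work surface; the furniture and walls round the work are solid. World frame = base frame: x ahead of the robot, y to its left, z up, the work surface at z = 0. Lengths are in mm, angles in degrees, forces in N, time in s.
With the tool pointing down it reaches from about 350 to 850 mm from the base axis. Payload 8.1 kg.
Tool frame: the origin (TCP) lies midway between the tips of the shut fingers; the grasp point (between the pads) lies 19 mm behind it (r.tcp_to_grasp is the distance from the TCP to the grasp point, in mm); z points along the fingers, y is the direction in which the jaws open and shut (so a half turn about z gives the same grasp; the last joint's range is limited). The gripper opens to 85 mm and grips with 20 to 120 N. Pads are 22 mm wide; open, the fingers measure 114 mm over their backs; the gripper's body (76 mm by 85 mm) begins 54 mm behind the grasp point. The pads swing forward as they close: fully open they stand 13 mm farther back than shut.
Start: joints at [59.393, 7.471, 85.268, -0, 87.261, -4.893], TCP at [260.311, 540.596, 231.292] pointing down, gripper open.
Joint ranges: [-169.43, 169.43], [-51.17, 129.36], [1.28, 143.12], [-76.62, 256.62], [0, 156.53], [-152.29, 152.29]. Speed limits (degrees/s): [136.94, 136.94, 159.86, 180, 180, 180].

### API

Orientations are given as [roll, pitch, yaw] about the fixed x, y, z axes, in that order (R = Rz(yaw) Ry(pitch) Rx(roll)).
In Python, from bench import r gives the robot as it stands.
- The arm moves only by the tool jog_arm, never from a script. Its argument "targets" is a list of rows, each a list of 7 numbers: the shift along the tool's x, y, z in m, then the turn, a rotation vector about the tool's x, y, z in rad, then the closure, from 0 (fully open) to 1 (shut). In form: [[dx, dy, dz, wx, wy, wz, claw], ...]. A call has 1 to 5 rows; each row is the pose to reach, as a shift and turn from the pose commanded when the call began, along the tool's axes at that moment; what a row does not reach only later rows make up. A row lasts 1/12 s, in which the tool goes at most 41.7 mm and 7.16 degrees, less where a joint would pass 70% of its speed; a pose out of reach is approached as far as the arm can. A call with a gripper value outside its range is refused whole. The fingers move at their own pace and stop on an object; "newtons" is the grip in N (left out, the last holds). Time passes only in rows, so rows that repeat a pose let the fingers close. It gives the time, the measured TCP pose, the force and the opening at its end, in the units of the state.
- r.sense(): the state, without advancing time (a new reading comes with each control period).
- r.snapshot(name): name is "side" or "top" or "wrist"; returns a dict with "pixels" (420x560x3 uint8, red, green, blue), "fx", "fy", "cx", "cy" (pixels), "origin" and "attitude" of the camera in the world. Camera axes: x right, y down, z forward; pixel columns grow to the right and rows downward; lengths in mm; the calibration is good to about 2 mm. A picture is of the moment at which its call begins. There is no depth.
- r.hand_in(): hands the job in, once; it reports no verdict.
The state is a dict: "time": time; "joint_pos": joint angles; "qd": joint speeds; "joint_efforts": joint torques, N m; "tool_pos": TCP position; "tcp_rot": TCP orientation; "ft_force": force on the tool from outside, world axes, zero at the start; "wrist_torque": the same for the moment, N m; "finger_gap": finger opening in mm.
Only numpy, scipy, OpenCV 4.12 (cv2) and the standard library are available. Lean on these libraries where they do the work, as an engineer would, in place of code of your own. Each camera call takes 0.05 s, during which the arm holds its last target.

### The job

Blow the dust off the small empty glass beaker: set it down upright and wholly on the round rubber pad of the blow-off stand, turn the blue ball knob of the air valve fully open, press the yellow pedal right down to its stop and keep it there for one full second, then let it up and turn the ball knob back to fully closed. Leave the beaker standing on the pad, do not drop or tip it, and do not disturb the long-necked flasks.

Things in the scene. Friction and masses are not known exactly. Their poses are not given: they have to be found in the camera images.
- beaker_mid (a point): Centre (half-way up) of the small empty clear glass beaker that is to be dusted: 71 mm tall, body 52 mm across, rim 57 mm across, 60 to 105 g, open at the top, stands loose on the bench; z axis up. Grip it across the outside high up, about 50 mm above its foot; gripped low down, the rim (57 mm) gets squeezed by the upper parts of some grippers.
- stand_pad (a point): Centre of the top of the black round rubber pad on the white blow-off stand; the pad is 88 mm across, its top is flat and 18 mm above the bench. Stand plate 130 x 104 mm, fixed. A nozzle post with a brass nozzle rises behind the pad (stand's +x side): its nearest point is 50 mm from the pad's centre, its top 73 mm above the bench. The point's x axis points from the pad's centre toward the nozzle post, z is up; close the fingers across y to keep clear of the post.
- knob_ball (a point): Centre of the smooth blue ball (50 mm diameter) that is the knob of the air valve, 73 mm above the bench, on a vertical stem above a grey 86 x 86 x 28 mm block fixed to the bench. It turns about the vertical line through this point and slips unless gripped across its widest part. The ball does not move sideways.
- ball_knob (a joint): Turn of the ball knob in rad: 0 = fully closed (stop; pointer at the red mark), 1.4 = fully open (stop; pointer at the green mark). It opens anticlockwise seen from above, stays where it is left, and needs about 0.1 N m; it may start slightly open.
- pedal_pad (a point): The place to press: a point on the top of the black ribbed rubber tread of the yellow pedal plate (118 x 66 mm), 88 mm from the hinge line and 26 mm from the free edge; moves with the plate. The plate is hinged at its far end (the point's +x side; hinge line 26 mm above the bench) and its free edge, toward the robot, stands up. About 55 mm above the bench when up and 34 mm when pressed to the stop.
- treadle (a joint): Pedal angle in rad: 0 = up (spring returns it), 0.24 = pressed down to its stop. At the pressing point it takes about 5 N to start and 11 N to reach the stop.
- red_flask_mid (a point): Centre of a long-necked flask with red stopper, 183 mm tall, bulb 65 mm across: a bystander, loose.
- blue_flask_mid (a point): Centre of a long-necked flask with blue stopper, 183 mm tall, bulb 65 mm across: a bystander, loose.
- beaker: The small glass beaker to be dusted, the same as beaker_mid; origin at the centre of its underside.

How it is judged (in metres and radians):
On the way, in this order (a step that is already met when the one before it is completed fails the run):
1. the beaker stands upright and released, wholly on the rubber pad (horizontal distance between beaker_mid and stand_pad below 0.019 m and z of beaker_mid in the frame of stand_pad below 0.041 m and angle between beaker_mid's own z axis and vertical below 0.1 rad and contact force between the fingers and beaker below 0.1 N), for 0.2 s.
2. the ball knob is fully open (within 0.15 rad of its stop) (value of joint ball_knob above 1.25 rad), for 0.1 s.
3. the pedal is held down at its stop (within 0.03 rad) with the valve open and the beaker on the pad (value of joint treadle above 0.21 rad and value of joint ball_knob above 1.2 rad and horizontal distance between beaker_mid and stand_pad below 0.019 m), for 0.9 s.
4. the pedal is up again and the ball knob is back at fully closed (within 0.12 rad) (value of joint treadle below 0.04 rad and value of joint ball_knob below 0.12 rad), for 0.1 s.
At the end, for the whole second after the job is handed in: The ball knob is closed (below 0.12 rad), the pedal is up (below 0.04 rad), and the small beaker stands at rest, upright within 0.1 rad, on the rubber pad with its centre within 19 mm of the pad's centre (all of step 4 and horizontal distance between beaker_mid and stand_pad below 0.019 m and z of beaker_mid in the frame of stand_pad below 0.041 m and angle between beaker_mid's own z axis and vertical below 0.1 rad and linear speed of beaker below 0.02 m/s); the robot touches nothing.
It fails at once if the small beaker is tipped over (angle between beaker_mid's own z axis and vertical above 0.7 rad).
It fails at once if the small beaker is dropped from more than about 2 cm (contact force between the fingers and beaker below 0.01 N and height (world z) of beaker_mid above 0.066 m and linear speed of beaker above 0.4 m/s).
It fails at once if one of the two loose long-necked flasks is pushed more than 3 cm or knocked over (distance of any of red_flask_mid, blue_flask_mid from where it was at the start of the episode above 0.03 m).
It also fails if it takes over 72 s, if anything falls off the work surface, if the arm or the gripper's body presses on something with over 40 N, if the wrist force passes 120 N, or if a joint passes its speed limit or range.

## Working session

There is one attempt and no reset: what is moved stays moved. The work goes in short steps, Python scripts to look and compute and a tool call to move; the robot and the scene stay as the last step left them, time stands still between calls to the robot, and variables do not carry over. Pictures are saved under pics/ and viewed, and the job is handed in when it is done.

Besides the shell and the picture viewer there is one more tool, called after "Call:" as name([rows], argument=value, ...), one row to a line, values as JSON. jog_arm: Moves the arm, as the interface text tells. Its arguments: {"type":"object","properties":{"targets":{"type":"array","items":{"type":"array","items":{"type":"number"}}},"newtons":{"type":"number"}},"required":["targets"]}

```bash
ls; mkdir -p pics; cat > h.py <<'E'
import numpy as np, cv2, pickle
from bench import r
def snap(n,f):
    d=r.snapshot(n); cv2.imwrite('pics/'+f+'.png',cv2.cvtColor(np.asarray(d['pixels']),cv2.COLOR_RGB2BGR)); pickle.dump(d,open('pics/'+f+'.pkl','wb')); return d
E
python3 - <<'E'
from h import *
for n in ['side','top','wrist']:
    d=snap(n,n+'0'); print(n,d['fx'],d['fy'],d['cx'],d['cy'],d['origin'],d['attitude'])
print(r.sense(), r.tcp_to_grasp)
E
```

```text
pics
side 411.69046346353485 411.69046346353485 278.8929149514982 212.7497504143803 [  68.55007504 -956.07021263  474.55140627] [-114.35909498   -0.96039777  -20.9700519 ]
top 514.5998573382141 514.5998573382141 280.11388469934775 207.22818888988814 [ 265.4808169  -114.92989811 1354.50573294] [-174.69033043    0.46214727  -89.11421742]
wrist 320.85991752595777 320.85991752595777 277.31860171750793 212.42510852038902 [201.4510181  567.77204374 371.9972163 ] [1.64900566e+02 1.04920962e-01 6.42913204e+01]
{'time': 0.15, 'joint_pos': array([ 5.93913004e+01,  7.50513325e+00,  8.53159065e+01, -1.47698164e-03,
        8.72635930e+01, -4.89405012e+00]), 'qd': array([ 0.04598204, -0.01856949, -0.30921047, -0.0029586 ,  0.03055967,
       -0.02234426]), 'joint_efforts': array([-2.90154298e-05, -5.70057142e+01, -5.01161528e+01, -2.29829766e-04,
        9.23850399e-03, -8.65753600e-05]), 'tool_pos': array([260.10555874, 540.19905177, 230.47659635]), 'tcp_rot': array([-1.79915550e+02, -5.75049575e-03,  1.54285418e+02]), 'ft_force': array([-0.50671943,  0.42836306, -0.21477504]), 'wrist_torque': array([ 0.01118063,  0.06826895, -0.00946093]), 'finger_gap': 85.56812737983223} 18.700000000000003
```

View pics/side0.png

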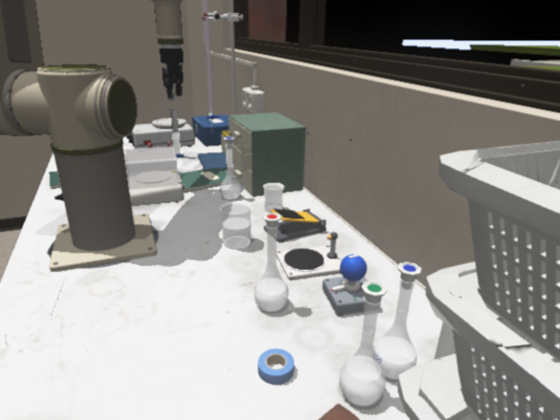

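View pics/top0.png

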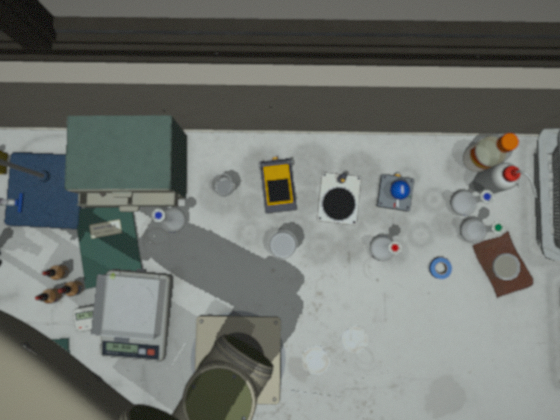

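View pics/wrist0.png

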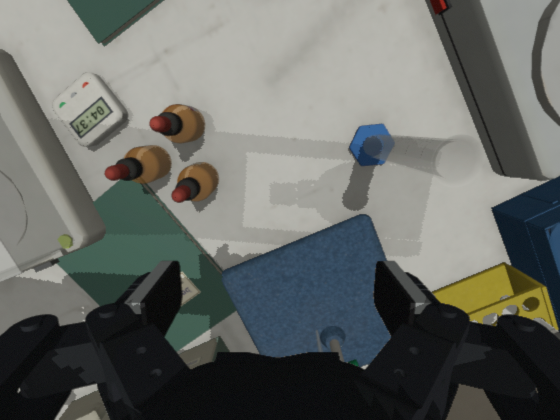

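The side view shows a small beaker at (273,197) and a larger one at (236,227). In the top view they are at (224,184) and (284,243). The pedal is at (278,185), the pad at (340,203), the ball at (400,188) and the red flask at (394,248). I'll zoom in before measuring.

```bash
python3 - <<'E'
import cv2
a=cv2.imread('pics/top0.png')
cv2.imwrite('pics/top0z.png',cv2.resize(a[150:270,200:430],None,fx=3.45,fy=3.45,interpolation=cv2.INTER_CUBIC))
a=cv2.imread('pics/side0.png')
cv2.imwrite('pics/side0z.png',cv2.resize(a[170:320,190:390],None,fx=4,fy=4,interpolation=cv2.INTER_CUBIC))
E
```

```text
(no output)
```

View pics/top0z.png

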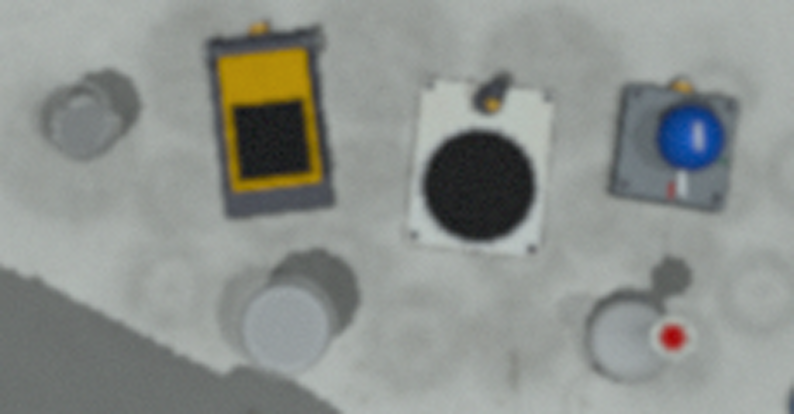

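View pics/side0z.png

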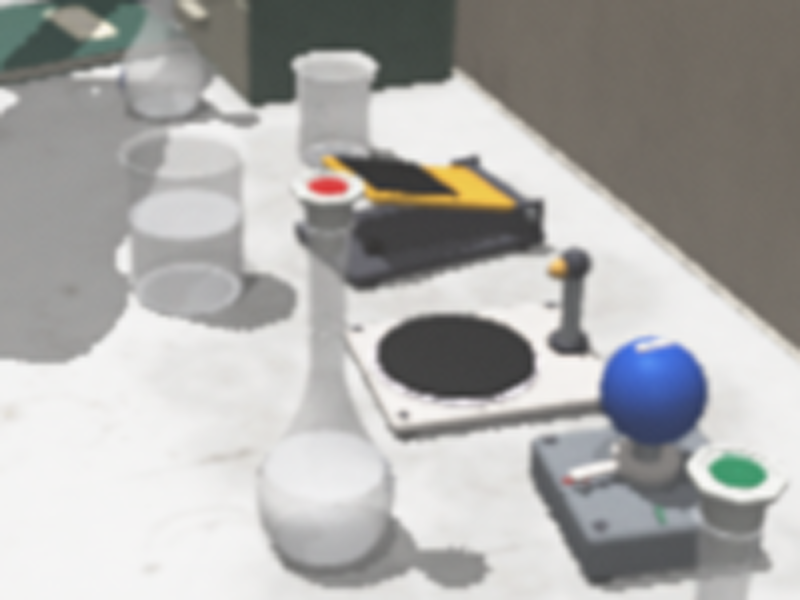

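```bash
cat >> h.py <<'E'
from scipy.spatial.transform import Rotation as Ro
def onz(d,u,v,z):
    R=Ro.from_euler('xyz',d['attitude'],degrees=True).as_matrix()
    q=R@np.array([(u-d['cx'])/d['fx'],(v-d['cy'])/d['fy'],1]); o=np.array(d['origin'])
    return (o+q*(z-o[2])/q[2]).round(1)
def proj(d,p):
    R=Ro.from_euler('xyz',d['attitude'],degrees=True).as_matrix()
    c=R.T@(np.array(p)-np.array(d['origin'])); return (d['cx']+d['fx']*c[0]/c[2], d['cy']+d['fy']*c[1]/c[2])
def load(f): return pickle.load(open('pics/'+f+'.pkl','rb'))
E
python3 - <<'E'
from h import *
t=load('top0'); s=load('side0')
T=lambda u,v,z: onz(t,200+u/3.45,150+v/3.45,z)
S=lambda u,v,z: onz(s,190+u/4,170+v/4,z)
print('pad',T(480,185,18),S(456,356,18))
print('padedges',T(423,185,18),T(536,185,18))
print('ball',T(691,137,73),S(654,391,73))
print('beaker rim side',S(335,65,71),'foot',S(332,155,0),'top rim?',T(82,125,71),T(85,108,71),'foot',T(85,115,0))
print('flask red',T(672,337,183),T(628,335,32),S(328,187,183))
print('tread',[T(*p,z) for p,z in [((233,105),45),((303,100),45),((312,172),60),((238,180),60)]])
print('plate near',T(231,192,62),T(323,184,62),'far',T(217,52,28),T(310,45,28))
print('bigbeaker',T(288,325,90),S(187,290,0))
print('post',T(490,100,73),S(572,262,73))
p=T(85,110,71)
E
```

```text
pad [ 401.2 -256.    18. ] [ 401.3 -260.7   18. ]
padedges [ 400.6 -212.9   18. ] [ 401.8 -298.2   18. ]
ball [ 432.9 -403.    73. ] [ 434.4 -403.2   73. ]
beaker rim side [444.1  44.6  71. ] foot [445.1  51.2  -0. ] top rim? [435.6  39.9  71. ] [448.1  38.   71. ] foot [452.8  46.3   0. ]
flask red [ 286. -365.  183.] [ 289.6 -364.7   32. ] [ 286.8 -367.9  183. ]
tread [array([455.6, -69.1,  45. ]), array([ 460.1, -121.2,   45. ]), array([ 404.7, -128.4,   60. ]), array([398. , -74.3,  60. ])]
plate near [388.9 -69.4  62. ] [ 395.8 -136.6   62. ] far [498.4 -55.7  28. ] [ 504.7 -126.    28. ]
bigbeaker [ 291.9 -112.6   90. ] [ 293.3 -109.1    0. ]
post [ 457.9 -257.1   73. ] [ 459.  -276.3   73. ]
```

```bash
cat >> h.py <<'E'
def go(x,y,z,yaw,tilt=0):
    s=r.sense(); p=s['tool_pos']; R=Ro.from_euler('xyz',s['tcp_rot'],degrees=True)
    G=Ro.from_euler('xyz',[180,0,yaw],degrees=True)
    d=R.inv().apply(np.array([x,y,z])-p)/1000; w=(R.inv()*G).as_rotvec()
    print('t',round(s['time'],2),'tcp',p.round(1),'rot',s['tcp_rot'].round(2),'F',s['ft_force'].round(1),'gap',round(s['finger_gap'],1),'j',s['joint_pos'].round(0))
    print('move',d.round(4),w.round(4), 'rows',round(np.linalg.norm(d)/.0417,1),round(np.linalg.norm(w)/.125,1))
E
python3 - <<'E'
from h import *
t=load('top0')
print('blueflaskL',onz(t,158,215,183),onz(t,173,219,32)); 
for h in (100,150,200,250): print(h,onz(t,185,192,h),onz(t,68,192,h))
s=load('side0')
for h in (100,150,200,250): print('side',h,onz(s,241,128,h),onz(s,229,119,h),onz(s,300,123,h))
go(330,300,280,70)
E
```

```text
blueflaskL [352.2 175.3 183. ] [353.7 173.5  32. ]
100 [416.1 131.4 100. ] [411.9 420.1 100. ]
150 [410.1 121.6 150. ] [406.1 398.7 150. ]
200 [404.1 111.8 200. ] [400.2 377.4 200. ]
250 [398.1 102.  250. ] [394.4 356.1 250. ]
side 100 [521.8 634.4 100. ] [520.3 818.  100. ] [788.6 653.1 100. ]
side 150 [461.3 422.1 150. ] [460.  581.1 150. ] [692.5 438.3 150. ]
side 200 [400.8 209.8 200. ] [399.7 344.3 200. ] [596.4 223.5 200. ]
side 250 [340.3  -2.5 250. ] [339.4 107.5 250. ] [500.2   8.7 250. ]
t 0.15 tcp [260.1 540.2 230.5] rot [-1.7992e+02 -1.0000e-02  1.5429e+02] F [-0.5  0.4 -0.2] gap 85.6 j [59.  8. 85. -0. 87. -5.]
move [-0.1672 -0.1862 -0.0493] [-1.3000e-03  1.0000e-03  1.4711e+00] rows 6.1 11.8
```

Call:
jog_arm([
  [-0.167,-0.186,-0.05,0,0,1.47,0],
  [-0.167,-0.186,-0.05,0,0,1.47,0],
  [-0.167,-0.186,-0.05,0,0,1.47,0],
  [-0.167,-0.186,-0.05,0,0,1.47,0],
  [-0.167,-0.186,-0.05,0,0,1.47,0],
], newtons=30)

```text
time: 0.57
tool_pos: [317.2, 342.6, 272.0]
tcp_rot: [-180.0, 0.0, 118.2]
ft_force: [0.7, -0.1, 0.2]
finger_gap: 85.4
```

```bash
python3 -c "
from h import *
go(400,43,260,10)"
```

```text
t 0.57 tcp [317.2 342.6 272. ] rot [-1.7997e+02  1.0000e-02  1.1816e+02] F [ 0.7 -0.1  0.2] gap 85.4 j [ 41. -14. 102.  -0.  92.  13.]
move [-0.3032 -0.0684  0.0121] [-1.0000e-04  7.0000e-04  1.8877e+00] rows 7.5 15.1
```

Call:
jog_arm([
  [-0.3,-0.068,0.0,0,0,1.8,0],
  [-0.3,-0.068,0.0,0,0,1.8,0],
  [-0.3,-0.068,0.0,0,0,1.8,0],
  [-0.3,-0.068,0.0,0,0,1.8,0],
  [-0.3,-0.068,0.0,0,0,1.8,0],
])

```text
time: 0.98
tool_pos: [373.6, 142.0, 272.1]
tcp_rot: [180.0, -0.0, 82.3]
ft_force: [1.2, 0.7, -0.0]
finger_gap: 85.3
```

```bash
python3 -c "
from h import *
go(405,43,260,-10)"
```

```text
t 0.98 tcp [373.6 142.  272.1] rot [ 1.7997e+02 -1.0000e-02  8.2340e+01] F [ 1.2  0.7 -0. ] gap 85.3 j [ 13. -26. 111.  -0.  95.  21.]
move [-0.094   0.0443  0.0121] [ 2.0000e-04 -5.0000e-04  1.6116e+00] rows 2.5 12.9
```

Call:
jog_arm([
  [-0.094,0.044,0.012,0,0,1.6,0.25],
  [-0.094,0.044,0.012,0,0,1.6,0.25],
  [-0.094,0.044,0.012,0,0,1.6,0.25],
  [-0.094,0.044,0.012,0,0,1.6,0.25],
  [-0.094,0.044,0.012,0,0,1.6,0.25],
])

```text
time: 1.4
tool_pos: [405.3, 43.3, 259.6]
tcp_rot: [-180.0, 0.0, 46.3]
ft_force: [-0.2, -0.2, 0.0]
finger_gap: 64.1
```

```bash
python3 -c "
from h import *
go(405,43,260,-10)"
```

```text
t 1.4 tcp [405.3  43.3 259.6] rot [-1.7996e+02  5.0000e-02  4.6290e+01] F [-0.2 -0.2  0. ] gap 64.1 j [ -1. -24. 111.  -0.  93.  43.]
move [-0.0004  0.     -0.0004] [-3.000e-04  1.100e-03  9.825e-01] rows 0.0 7.9
```

Call:
jog_arm([
  [0,0,0,0,0,0.98,0.15],
  [0,0,0,0,0,0.98,0.15],
  [0,0,0,0,0,0.98,0.15],
  [0,0,0,0,0,0.98,0.15],
  [0,0,0,0,0,0.98,0.15],
])

```text
time: 1.82
tool_pos: [405.2, 45.0, 259.9]
tcp_rot: [-180.0, 0.0, 10.7]
ft_force: [-0.8, -0.1, -0.2]
finger_gap: 72.4
```

Call:
jog_arm([
  [0,0,0,0,0,0.355,0.15],
  [0,0,0,0,0,0.355,0.15],
  [0,0,0,0,0,0.355,0.15],
  [0,0,0,0,0,0.355,0.15],
])

```text
time: 2.15
tool_pos: [405.2, 45.0, 259.9]
tcp_rot: [180.0, 0.0, -9.6]
ft_force: [0.6, -0.4, -0.2]
finger_gap: 72.8
```

```bash
python3 -c "
from h import *
snap('wrist','w1');snap('top','top1');snap('side','side1')
go(444,43,120,-10)
w=load('w1');print(w['origin'],w['attitude'])
print(proj(w,[444,43,71]),proj(w,[444,43,0]))"
```

```text
t 2.3 tcp [405.3  45.  260. ] rot [ 1.80e+02  1.00e-02 -9.08e+00] F [-0.   0.2 -0.2] gap 72.6 j [ -1. -24. 111.  -0.  93.  98.]
move [ 0.0386 -0.0041  0.14  ] [0.0001 0.0002 0.0161] rows 3.5 0.1
[470.33773619  33.03456746 401.54184031] [ 1.64962657e+02 -2.60079182e-02 -9.95741762e+01]
(np.float64(271.81733746995695), np.float64(154.35016836604726)) (np.float64(272.74623194792025), np.float64(149.46765472620376))
```

View pics/w1.png

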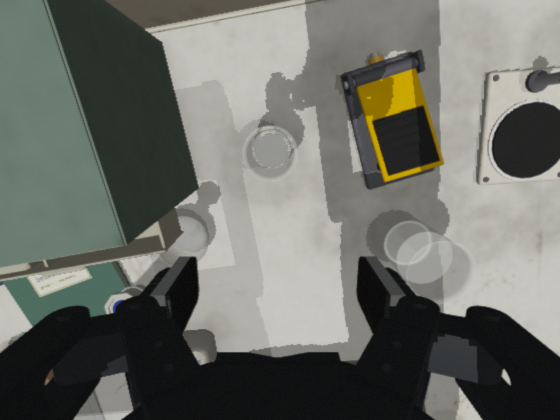

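```bash
python3 -c "
from h import *
a=cv2.imread('pics/w1.png')
cv2.imwrite('pics/w1z.png',cv2.resize(a[100:210,210:330],None,fx=5,fy=5,interpolation=cv2.INTER_CUBIC))
"
```

```text
(no output)
```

View pics/w1z.png

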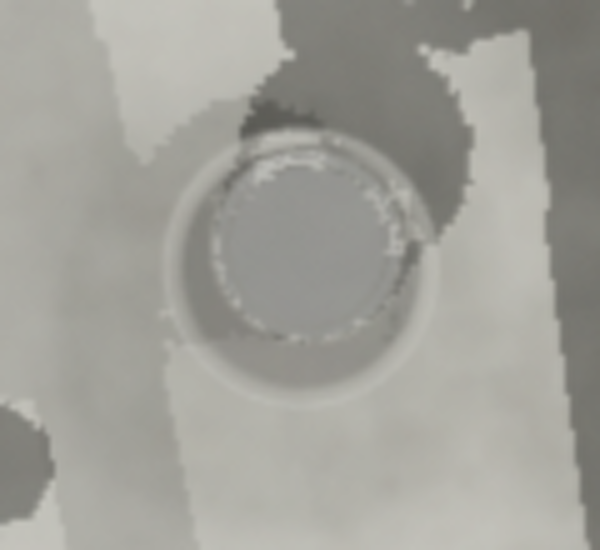

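The rim centre is at pixel (270.2,153.2) with a radius of about 27.4 px. For a 57 mm rim I'd expect 27.7 px, so this is the right beaker.

```bash
python3 -c "
from h import *
w=load('w1')
print('rim',onz(w,270.2,153.2,71),'foot',onz(w,271,149,2))
print('pad',onz(w,531,139,18))
print('tread',[onz(w,*p) for p in [(373,118,50),(421,104,50),(442,162,58),(387,181,58)]],'plate near',onz(w,387,182,62),onz(w,444,163,62),'far',onz(w,358,98,28),onz(w,413,68,28))
go(445,45,110,-9)
"
```

```text
rim [445.4  44.4  71. ] foot [445.  45.   2.]
pad [ 406.9 -256.5   18. ]
tread [array([461.8, -67.7,  50. ]), array([ 467.5, -118.2,   50. ]), array([ 404.9, -133.8,   58. ]), array([394.2, -74.5,  58. ])] plate near [394.1 -73.1  62. ] [ 404.3 -133.9   62. ] far [485.1 -59.6  28. ] [ 505.7 -121.1   28. ]
t 2.3 tcp [405.3  45.  260. ] rot [ 1.80e+02  1.00e-02 -9.08e+00] F [-0.   0.2 -0.2] gap 72.6 j [ -1. -24. 111.  -0.  93.  98.]
move [ 0.0393 -0.0063  0.15  ] [ 0.0001  0.0002 -0.0013] rows 3.7 0.0
```

Call:
jog_arm([
  [0.0393,-0.006,0.14,0,0,0,0.15],
  [0.0393,-0.006,0.14,0,0,0,0.15],
  [0.0393,-0.006,0.14,0,0,0,0.15],
  [0.0393,-0.006,0.14,0,0,0,0.15],
  [0.0393,-0.006,0.14,0,0,0,0.15],
])

```text
time: 2.72
tool_pos: [441.7, 44.6, 114.5]
tcp_rot: [179.9, 0.5, -9.1]
ft_force: [-0.2, 0.5, -0.3]
finger_gap: 72.3
```

```bash
python3 -c "
from h import *
snap('wrist','w2')
go(445.2,44.7,30,-9)
w=load('w2');print(proj(w,[445.2,44.6,71]))
"
```

```text
t 2.77 tcp [443.   44.6 117.7] rot [179.95   0.35  -9.17] F [-0.4 -0.1  0.5] gap 72.5 j [ -1. -12. 116.   0.  76.  98.]
move [ 0.0027 -0.0005  0.0877] [ 0.0009  0.0061 -0.0029] rows 2.1 0.1
(np.float64(274.5185151663407), np.float64(232.55255513727639))
```

View pics/w2.png

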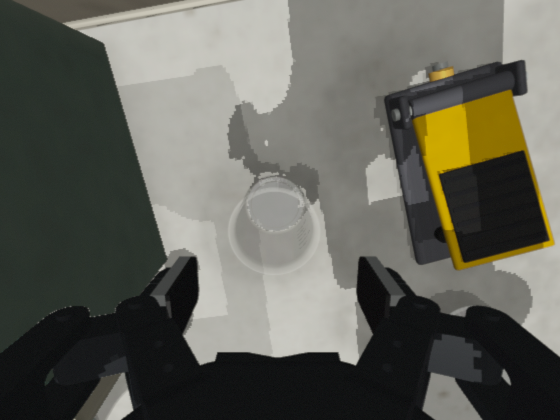

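The rim centre is at (275,232), which matches the prediction, and it sits centrally between the pads. Descending.

Call:
jog_arm([
  [0.001,-0.0005,0.03,0,0,0,0.15],
  [0.001,-0.0005,0.055,0,0,0,0.15],
  [0.001,-0.0005,0.08,0,0,0,0.15],
  [0.001,-0.0005,0.088,0,0,0,0.15],
  [0.001,-0.0005,0.088,0,0,0,0.15],
])

```text
time: 3.18
tool_pos: [445.4, 45.0, 32.0]
tcp_rot: [180.0, 0.1, -9.2]
ft_force: [0.5, -0.2, -0.4]
finger_gap: 72.4
```

```bash
python3 -c "
from h import *
snap('wrist','w3');snap('side','s3')
go(445.2,44.7,30,-9)
"
```

```text
t 3.28 tcp [447.5  44.9  34.3] rot [-1.7998e+02 -1.3000e-01 -9.2600e+00] F [1.1 0.6 0.7] gap 72.7 j [ -1.  -5. 120.  -0.  65.  98.]
move [-0.0023  0.0006  0.0043] [-0.0003 -0.0023 -0.0045] rows 0.1 0.0
```

View pics/w3.png

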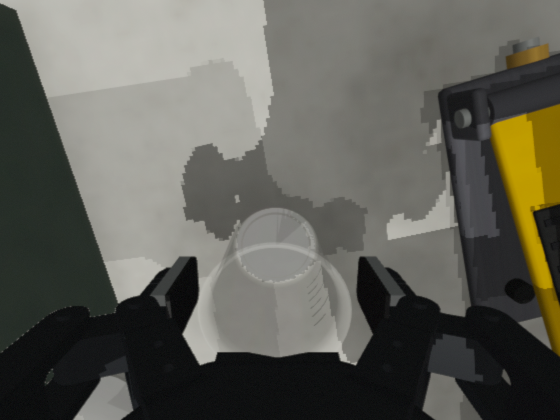

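Call:
jog_arm([
  [-0.002,0,0.004,0,0,0,0.2],
  [-0.002,0,0.004,0,0,0,0.3],
  [-0.002,0,0.004,0,0,0,0.6],
  [-0.002,0,0.004,0,0,0,1],
  [-0.002,0,0.004,0,0,0,1],
], newtons=25)

```text
time: 3.7
tool_pos: [445.5, 45.2, 29.7]
tcp_rot: [-180.0, -0.1, -9.3]
ft_force: [-0.9, 0.2, 5.1]
finger_gap: 53.5
```

Call:
jog_arm([
  [0,0,0,0,0,0,1],
  [0,0,0,0,0,0,1],
  [0,0,0,0,0,0,1],
])

```text
time: 3.95
tool_pos: [445.5, 45.2, 29.7]
tcp_rot: [-180.0, -0.1, -9.3]
ft_force: [-0.3, 0.1, 6.1]
finger_gap: 53.6
```

```bash
python3 -c "
from h import *
snap('wrist','w4')
go(445.2,44.7,30,-9)
"
```

```text
t 4.0 tcp [445.5  45.2  29.7] rot [-1.7999e+02 -1.4000e-01 -9.2800e+00] F [-1.   0.1  4.9] gap 53.5 j [ -1.  -5. 120.  -0.  65.  99.]
move [-0.0002  0.0005 -0.0003] [-0.0002 -0.0025 -0.0049] rows 0.0 0.0
```

View pics/w4.png

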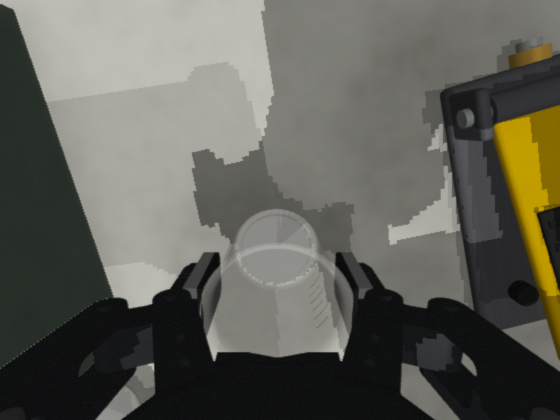

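Call:
jog_arm([
  [0,0,-0.015,0,0,0,1],
  [0,0,-0.04,0,0,0,1],
  [0,0,-0.07,0,0,0,1],
  [0,0,-0.1,0,0,0,1],
  [0,0,-0.12,0,0,0,1],
])

```text
time: 4.42
tool_pos: [445.3, 45.2, 151.8]
tcp_rot: [-180.0, -0.2, -9.3]
ft_force: [0.7, -0.1, 0.2]
finger_gap: 53.6
```

```bash
python3 -c "
from h import *
snap('wrist','w5')
go(402,-200,150,-5)
"
```

```text
t 4.47 tcp [447.5  45.3 155.6] rot [-179.92   -0.52   -9.28] F [2.8 0.  3.8] gap 53.7 j [ -1. -14. 114.   0.  80.  99.]
move [-0.0054  0.2494  0.0053] [-0.001  -0.0091 -0.0747] rows 6.0 0.6
```

View pics/w5.png

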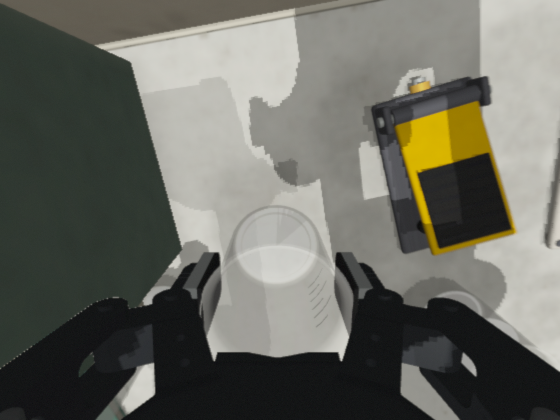

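The beaker is held level between the pads and has lifted with them. Moving toward the pad.

Call:
jog_arm([
  [-0.001,0.015,0.004,0,0,-0.01,1],
  [-0.002,0.045,0.004,0,0,-0.03,1],
  [-0.003,0.08,0.004,0,0,-0.05,1],
  [-0.004,0.115,0.004,0,0,-0.07,1],
  [-0.005,0.15,0.004,0,0,-0.075,1],
])

```text
time: 4.88
tool_pos: [414.7, -103.2, 144.7]
tcp_rot: [180.0, -0.1, -4.9]
ft_force: [0.5, -0.4, -1.6]
finger_gap: 53.6
```

Call:
jog_arm([
  [0,0.03,0,0,0,0,1],
  [0,0.06,0,0,0,0,1],
  [0,0.085,0,0,0,0,1],
  [0,0.1,0,0,0,0,1],
  [0,0.1,0,0,0,0,1],
])

```text
time: 5.3
tool_pos: [406.0, -204.4, 144.6]
tcp_rot: [179.9, -0.0, -5.2]
ft_force: [0.4, -0.6, 0.0]
finger_gap: 53.7
```

```bash
python3 -c "
from h import *
w=snap('wrist','w6')
go(403,-257,150,-5)
print(proj(w,[403,-257,18]))
"
```

```text
t 5.35 tcp [ 406.1 -202.8  144.4] rot [ 1.7999e+02 -1.0000e-02 -5.1500e+00] F [ 1.1  0.9 -1.6] gap 53.3 j [-33. -12. 114.  -0.  79.  62.]
move [ 0.0018  0.0542 -0.0056] [ 0.0002 -0.0002 -0.0026] rows 1.3 0.0
(np.float64(336.9870646838035), np.float64(203.93647183837885))
```

View pics/w6.png

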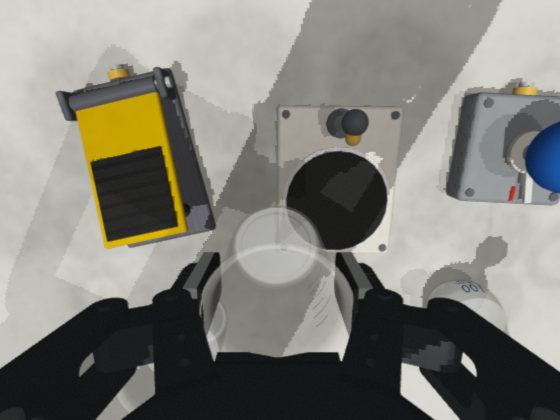

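The pad runs x 287–387 and y 150–251, so its centre is at (337,200). That puts it about 3 mm further in x than the fixed cameras say. I'll use a middle value of 404.

Call:
jog_arm([
  [0.002,0.02,0,0,0,0,1],
  [0.003,0.045,0.01,0,0,0,1],
  [0.003,0.054,0.025,0,0,0,1],
  [0.003,0.054,0.04,0,0,0,1],
  [0.003,0.054,0.05,0,0,0,1],
])

```text
time: 5.77
tool_pos: [404.3, -254.8, 92.9]
tcp_rot: [-179.9, 0.1, -5.0]
ft_force: [-0.1, 0.8, -1.0]
finger_gap: 53.7
```

```bash
python3 -c "
from h import *
w=snap('wrist','w7')
go(404,-257,49,-5)
"
```

```text
t 5.82 tcp [ 403.3 -253.7   91. ] rot [-179.84    0.19   -4.98] F [-0.7  1.2 -3.3] gap 53.6 j [-38.  -5. 113.   0.  72.  57.]
move [0.0011 0.0033 0.0419] [-0.0027  0.0034  0.0004] rows 1.0 0.0
```

View pics/w7.png

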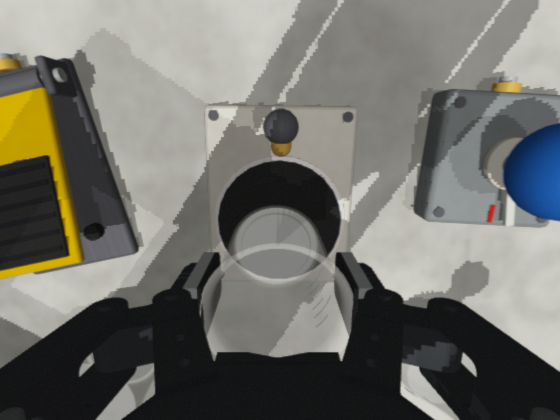

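The pad centre is at column 279.5 and the beaker's foot at about 276.5, so it needs a shift of about 2–3 mm. Lowering.

Call:
jog_arm([
  [0.001,0.002,0.012,0,0,0,1],
  [0.001,0.002,0.024,0,0,0,1],
  [0.001,0.002,0.034,0,0,0,1],
  [0.001,0.002,0.038,0,0,0,1],
  [0.001,0.002,0.038,0,0,0,1],
])

```text
time: 6.23
tool_pos: [404.6, -256.8, 54.7]
tcp_rot: [-179.9, 0.1, -5.0]
ft_force: [0.2, -0.3, -0.7]
finger_gap: 53.7
```

```bash
python3 -c "
from h import *
w=snap('wrist','w8')
go(404,-257,48,-5)
"
```

```text
t 6.28 tcp [ 405.1 -257.2   55.6] rot [-1.7996e+02  6.0000e-02 -4.9800e+00] F [-0.4  0.3 -0.5] gap 53.5 j [-39.  -2. 114.   0.  68.  56.]
move [-0.0011 -0.0001  0.0076] [-0.0008  0.0011  0.0003] rows 0.2 0.0
```

View pics/w8.png

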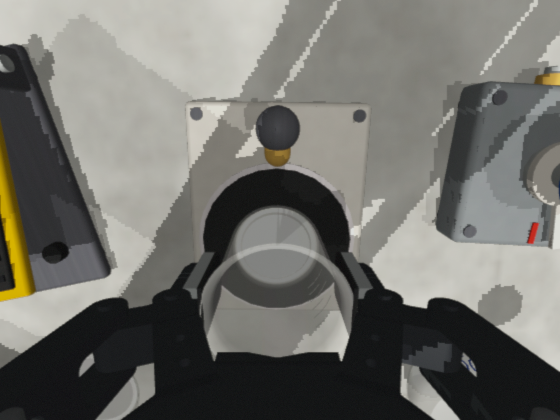

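Call:
jog_arm([
  [-0.001,0,0.004,0,0,0,1],
  [-0.001,0,0.0065,0,0,0,1],
  [-0.001,0,0.0075,0,0,0,1],
  [-0.001,0,0.0075,0,0,0,1],
])

```text
time: 6.62
tool_pos: [404.4, -257.7, 48.6]
tcp_rot: [-180.0, 0.0, -5.0]
ft_force: [0.6, 0.3, 0.5]
finger_gap: 53.9
```

```bash
python3 -c "
from h import *
w=snap('wrist','w9')
snap('side','s9')
go(404,-257,47.5,-5)
print(proj(w,[404,-257,18]))
a=cv2.imread('pics/s9.png')
cv2.imwrite('pics/s9z.png',cv2.resize(a[170:320,190:390],None,fx=4,fy=4,interpolation=cv2.INTER_CUBIC))
"
```

```text
t 6.72 tcp [ 404.5 -257.8   48.9] rot [ 1.7999e+02 -1.0000e-02 -5.0000e+00] F [ 0.8 -0.  -1.1] gap 53.3 j [-39.  -1. 114.  -0.  67.  56.]
move [-0.0006 -0.0007  0.0014] [ 0.0002 -0.0002  0.    ] rows 0.0 0.0
(np.float64(274.3117177919498), np.float64(246.77200487004546))
```

View pics/w9.png

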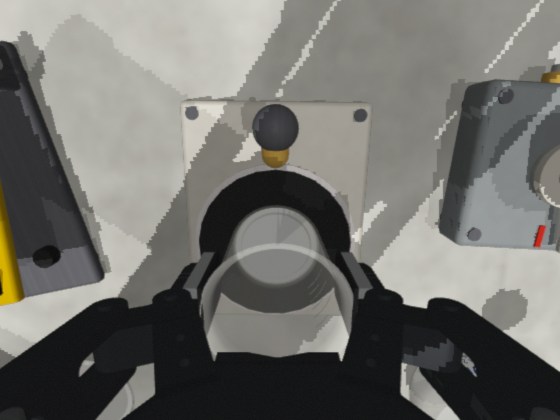

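View pics/s9z.png

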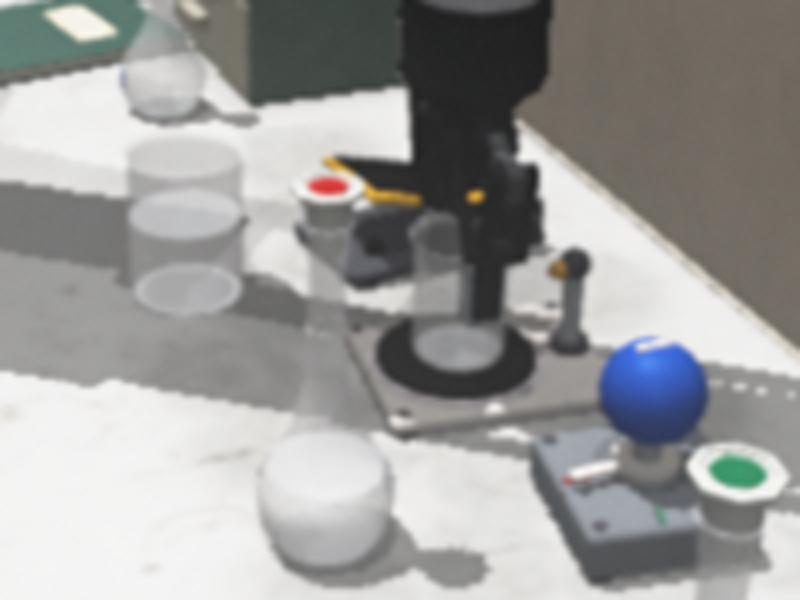

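Call:
jog_arm([
  [0,0,0.001,0,0,0,1],
  [0,0,0.0012,0,0,0,1],
  [0,0,0.0012,0,0,0,1],
])

```text
time: 6.97
tool_pos: [404.8, -257.9, 47.8]
tcp_rot: [180.0, -0.0, -5.0]
ft_force: [-0.1, 0.9, 1.5]
finger_gap: 53.7
```

Call:
jog_arm([
  [0,0,0,0,0,0,0.35],
  [0,0,0,0,0,0,0.2],
  [0,0,0,0,0,0,0.1],
  [0,0,0,0,0,0,0.1],
  [0,0,0,0,0,0,0.1],
])

```text
time: 7.38
tool_pos: [404.4, -257.7, 47.4]
tcp_rot: [180.0, 0.0, -5.0]
ft_force: [-0.2, 0.1, -0.0]
finger_gap: 76.7
```

```bash
python3 -c "
from h import *
w=snap('wrist','w10')
snap('side','s10')
go(404,-257,47.5,-5)
a=cv2.imread('pics/s10.png')
cv2.imwrite('pics/s10z.png',cv2.resize(a[170:320,190:390],None,fx=4,fy=4,interpolation=cv2.INTER_CUBIC))
"
```

```text
t 7.48 tcp [ 404.4 -257.6   47.4] rot [180.     0.    -4.99] F [ 0.6 -0.4 -0.2] gap 77.0 j [-39.  -1. 114.  -0.  67.  56.]
move [-0.0005 -0.0006 -0.0001] [0.     0.     0.0001] rows 0.0 0.0
```

View pics/w10.png

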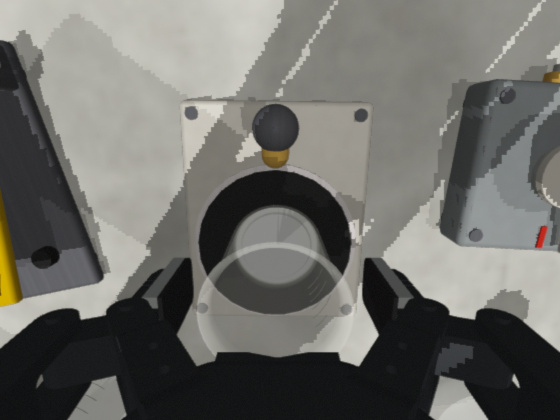

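View pics/s10z.png

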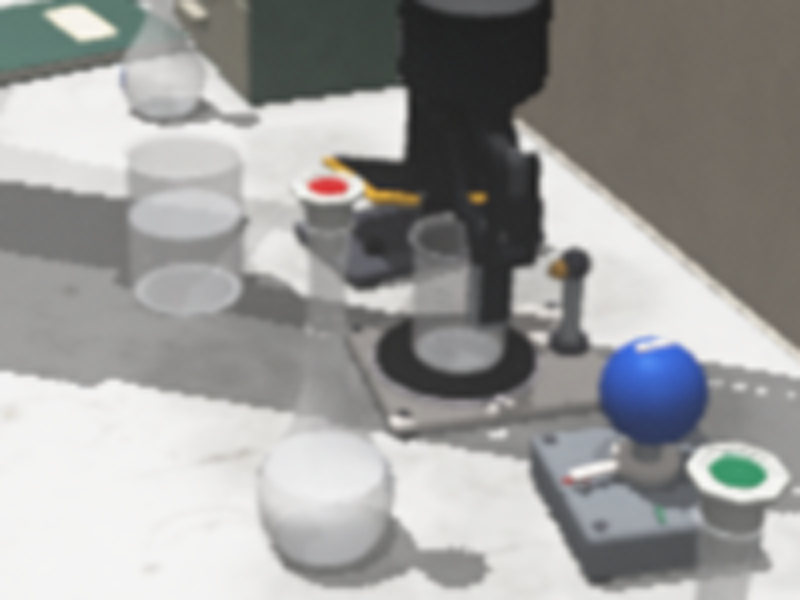

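The beaker stands upright on the pad: its foot is at about (277,246) in the wrist view, inside the pad (199–352, 165–314). Rising clear.

Call:
jog_arm([
  [0,0,-0.01,0,0,0,0.05],
  [0,0,-0.03,0,0,0,0],
  [0,0,-0.06,0,0,0,0],
  [0,0,-0.1,0,0,0,0],
  [0,0,-0.125,0,0,0,0],
])

```text
time: 7.9
tool_pos: [405.1, -258.1, 176.7]
tcp_rot: [179.9, -0.2, -5.0]
ft_force: [0.0, -0.3, 0.5]
finger_gap: 85.6
```

```bash
python3 -c "
from h import *
go(425,-360,170,-20)
"
```

```text
t 7.9 tcp [ 405.1 -258.1  176.7] rot [ 1.799e+02 -1.500e-01 -4.990e+00] F [ 0.  -0.3  0.5] gap 85.6 j [-39. -10. 108.  -0.  82.  56.]
move [0.0287 0.0997 0.007 ] [ 0.0014 -0.0028  0.2619] rows 2.5 2.1
```

Call:
jog_arm([
  [0.007,0.04,0,0,0,0.12,0],
  [0.014,0.08,0,0,0,0.24,0],
  [0.02,0.115,0,0,0,0.35,0],
  [0.024,0.13,0,0,0,0.46,0],
  [0.024,0.13,0,0,0,0.56,0],
])

```text
time: 8.32
tool_pos: [416.8, -392.8, 173.4]
tcp_rot: [179.9, -0.1, -37.6]
ft_force: [0.5, 1.1, -0.6]
finger_gap: 85.6
```

```bash
python3 -c "
from h import *
w=snap('wrist','w11')
go(433.5,-403,120,-37)
print(proj(w,[433.5,-403,73]))
"
```

```text
t 8.37 tcp [ 416.8 -391.2  173.1] rot [ 1.7998e+02 -3.0000e-02 -3.7920e+01] F [-0.6  0.6  1. ] gap 85.2 j [-48.   5.  94.  -0.  81.  80.]
move [ 0.0204 -0.001   0.0531] [ 0.0003 -0.0005 -0.016 ] rows 1.4 0.1
(np.float64(273.66707851486285), np.float64(190.23542908166556))
```

View pics/w11.png

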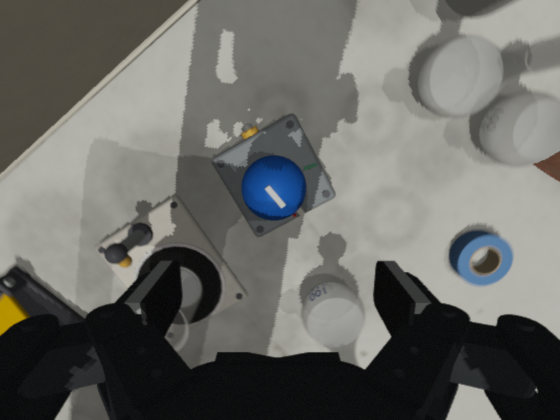

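The ball is at (274,187) against a predicted (274,190), so I'll take its centre as about (434.5,−404). Its pointer is near the red mark.

Call:
jog_arm([
  [0.022,0,0.015,0,0,0,0],
  [0.022,0,0.035,0,0,0,0],
  [0.022,0,0.05,0,0,0,0],
  [0.022,0,0.055,0,0,0,0],
  [0.022,0,0.055,0,0,0,0],
])

```text
time: 8.78
tool_pos: [433.8, -401.1, 116.0]
tcp_rot: [-180.0, 0.2, -37.0]
ft_force: [-0.4, 0.2, -1.1]
finger_gap: 85.6
```

```bash
python3 -c "
from h import *
w=snap('wrist','w12')
go(434.5,-404,51,-37.5)
print(proj(w,[434.5,-404,73]))
"
```

```text
t 8.83 tcp [ 434.3 -401.9  117.5] rot [-1.7999e+02  6.0000e-02 -3.6990e+01] F [ 1.2  0.5 -0.6] gap 85.1 j [-48.  11.  94.  -0.  76.  79.]
move [0.0015 0.0016 0.0665] [-0.0002  0.0011  0.0089] rows 1.6 0.1
(np.float64(279.3734208090753), np.float64(235.6445882022338))
```

View pics/w12.png

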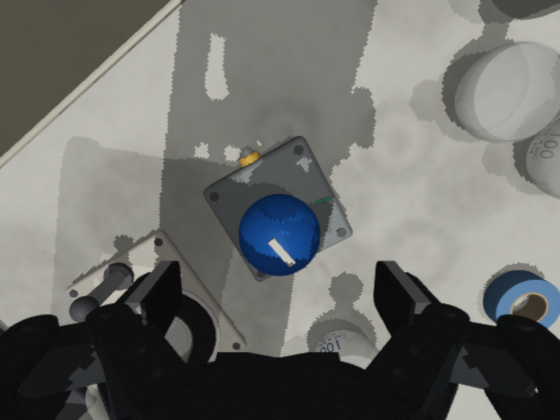

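Call:
jog_arm([
  [0.0015,0.0015,0.02,0,0,0,0],
  [0.0015,0.0015,0.042,0,0,0,0],
  [0.0015,0.0015,0.06,0,0,0,0],
  [0.0015,0.0015,0.0665,0,0,0,0],
  [0.0015,0.0015,0.0665,0,0,0,0],
], newtons=50)

```text
time: 9.25
tool_pos: [434.3, -403.9, 50.3]
tcp_rot: [-180.0, 0.1, -37.0]
ft_force: [-0.2, 0.7, 0.3]
finger_gap: 85.3
```

Call:
jog_arm([
  [0,0,0,0,0,0,0.2],
  [0,0,0,0,0,0,0.4],
  [0,0,0,0,0,0,1],
  [0,0,0,0,0,0,1],
  [0,0,0,0,0,0,1],
])

```text
time: 9.67
tool_pos: [436.7, -404.6, 53.6]
tcp_rot: [-179.9, -0.2, -37.1]
ft_force: [1.7, 5.8, 9.8]
finger_gap: 47.7
```

```bash
python3 -c "
from h import *
w=snap('wrist','w13')
go(434.5,-404,51,-37.5)
print(r.sense()['wrist_torque'])
"
```

```text
t 9.72 tcp [ 436.7 -404.6   53.6] rot [-179.92   -0.18  -37.06] F [0.7 6.9 8.7] gap 47.9 j [-48.  15.  96.   0.  69.  79.]
move [-0.0021  0.0009  0.0026] [-0.0014 -0.0031  0.0077] rows 0.1 0.1
[ 1.2656878  -0.31244113  0.03062589]
```

View pics/w13.png

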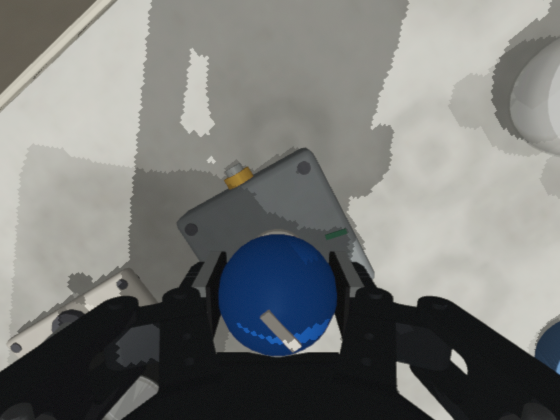

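```bash
python3 -c "
from h import *
w=load('w13')
for p in [(434.5,-404,73),(436.7,-404.6,73)]: print(proj(w,p))
print(onz(w,277.5,295,73), w['origin'],w['attitude'])
a=cv2.imread('pics/w13.png')
cv2.imwrite('pics/w13z.png',cv2.resize(a[220:370,180:380],None,fx=4,fy=4,interpolation=cv2.INTER_CUBIC))
"
```

```text
(np.float64(277.7775628494488), np.float64(294.2174643728694))
(np.float64(275.7718714680836), np.float64(289.691259748179))
[ 434.3 -403.7   73. ] [ 488.99597417 -445.12139209  195.48600149] [ 1.65167066e+02  8.19613337e-02 -1.27053426e+02]
```

View pics/w13z.png

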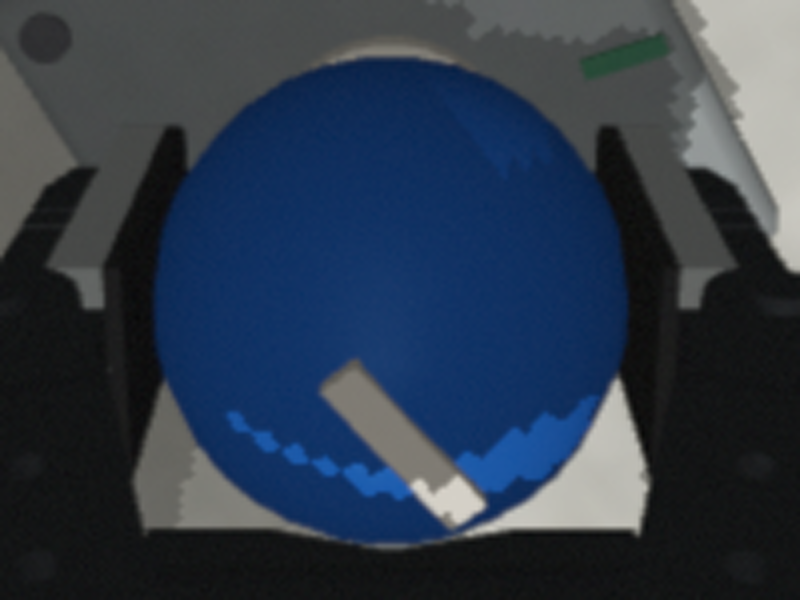

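Call:
jog_arm([
  [0,0,0,0,0,-0.1,1],
  [0,0,0,0,0,-0.22,1],
  [0,0,0,0,0,-0.34,1],
  [0,0,0,0,0,-0.46,1],
  [0,0,0,0,0,-0.5,1],
])

```text
time: 10.13
tool_pos: [437.2, -403.5, 53.6]
tcp_rot: [-179.9, -0.2, -8.0]
ft_force: [2.9, 12.1, 11.6]
finger_gap: 47.8
```

```bash
python3 -c "
from h import *
w=snap('wrist','w14')
go(434.5,-404,51,48)
print(r.sense()['wrist_torque'])
"
```

```text
t 10.18 tcp [ 437.2 -403.5   53.6] rot [-179.91   -0.2    -8.02] F [ 2.6 12.1 10.4] gap 47.9 j [-48.  15.  96.   0.  69.  50.]
move [-0.0026  0.0009  0.0026] [ 3.000e-04 -3.900e-03 -9.777e-01] rows 0.1 7.8
[ 2.07517516 -0.48818289  0.04623128]
```

View pics/w14.png

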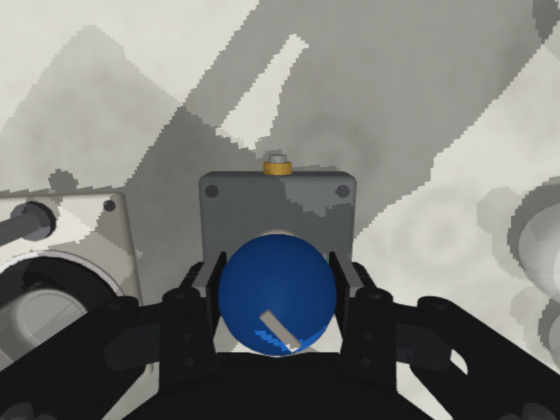

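The white mark turned with the gripper and did not slip. Continuing to the open stop.

Call:
jog_arm([
  [0,0,0,0,0,-0.12,1],
  [0,0,0,0,0,-0.24,1],
  [0,0,0,0,0,-0.36,1],
  [0,0,0,0,0,-0.48,1],
  [0,0,0,0,0,-0.6,1],
])

```text
time: 10.6
tool_pos: [436.9, -402.1, 53.6]
tcp_rot: [-179.9, -0.2, 26.3]
ft_force: [-0.6, 19.5, 18.0]
finger_gap: 48.1
```

```bash
python3 -c "
from h import *
go(434.5,-404,51,44)
print(r.sense()['wrist_torque'])
"
```

```text
t 10.6 tcp [ 436.9 -402.1   53.6] rot [-179.88   -0.23   26.34] F [-0.6 19.5 18. ] gap 48.1 j [-48.  15.  96.   0.  69.  16.]
move [-0.003   0.0007  0.0025] [-0.0015 -0.0043 -0.3082] rows 0.1 2.5
[ 3.245777    0.05628008 -0.12581561]
```

Call:
jog_arm([
  [0.001,-0.002,-0.001,0,0,-0.12,1],
  [0.001,-0.002,-0.001,0,0,-0.24,1],
  [0.001,-0.002,-0.001,0,0,-0.31,1],
  [0.001,-0.002,-0.001,0,0,-0.31,1],
])

```text
time: 10.93
tool_pos: [434.7, -403.0, 53.7]
tcp_rot: [180.0, 0.1, 44.0]
ft_force: [-6.1, 2.2, 6.4]
finger_gap: 47.6
```

```bash
python3 -c "
from h import *
w=snap('wrist','w15')
go(434.5,-404,51,44)
print(r.sense()['wrist_torque'])
"
```

```text
t 10.98 tcp [ 434.8 -403.    53.7] rot [1.7995e+02 5.0000e-02 4.3780e+01] F [-5.2  1.7  5.3] gap 47.7 j [-48.  15.  96.  -0.  69.  -2.]
move [-0.0009  0.0005  0.0027] [ 0.0008  0.0009 -0.0038] rows 0.1 0.0
[0.21759607 0.84414927 0.14248046]
```

View pics/w15.png

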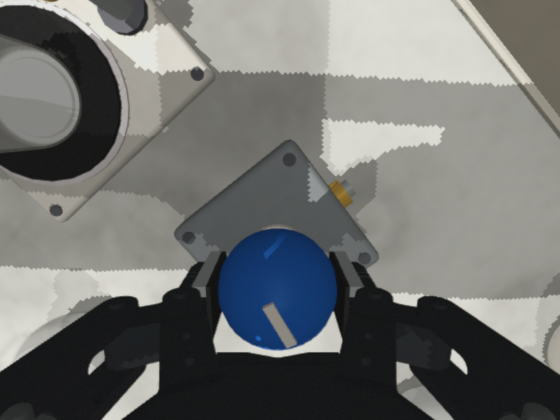

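The mark may have slipped slightly against the pads near the end. I'll turn a little further and compare.

Call:
jog_arm([
  [0,0,0.002,0,0,-0.08,1],
  [0,0,0.002,0,0,-0.16,1],
  [0,0,0.002,0,0,-0.24,1],
], newtons=60)

```text
time: 11.23
tool_pos: [435.4, -402.0, 52.3]
tcp_rot: [180.0, -0.1, 57.6]
ft_force: [-9.5, -1.6, 4.9]
finger_gap: 47.7
```

```bash
python3 -c "
from h import *
w=snap('wrist','w16')
go(434.5,-404,51,44)
print(r.sense()['wrist_torque'])
a=[cv2.imread('pics/w%d.png'%i)[200:370,180:380] for i in (14,15,16)]
cv2.imwrite('pics/cmp.png',cv2.resize(np.hstack(a),None,fx=1.33,fy=1.33))
"
```

```text
t 11.28 tcp [ 435.2 -402.5   52.2] rot [179.96   0.    58.03] F [-5.1  6.9 11.3] gap 47.7 j [-48.  15.  96.   0.  69. -16.]
move [-0.0017  0.0002  0.0012] [0.0006 0.     0.2449] rows 0.0 2.0
[0.8159434  0.6290615  0.09744893]
```

View pics/cmp.png

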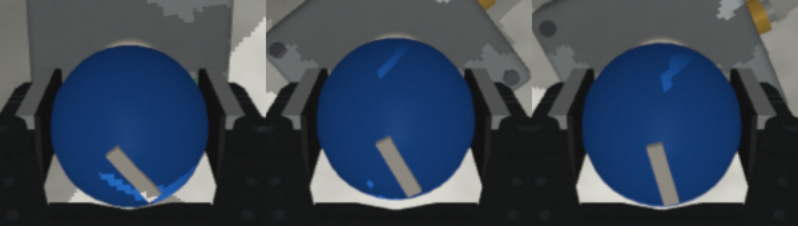

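The mark now lags the tool, so the knob is against its stop. Releasing and rising to check it against the green mark.

Call:
jog_arm([
  [0,0,0,0,0,0,0.4],
  [0,0,0,0,0,0,0],
  [0,0,0,0,0,0,0],
  [0,0,0,0,0,0,0],
])

```text
time: 11.62
tool_pos: [435.2, -402.7, 50.4]
tcp_rot: [180.0, 0.0, 57.4]
ft_force: [-0.4, -0.0, 0.0]
finger_gap: 84.2
```

Call:
jog_arm([
  [0,0,-0.02,0,0,0,0],
  [0,0,-0.05,0,0,0,0],
  [0,0,-0.085,0,0,0,0],
  [-0.02,0,-0.11,0,0,0,0],
  [-0.02,0,-0.12,0,0,0,0],
])

```text
time: 12.03
tool_pos: [424.6, -422.9, 175.4]
tcp_rot: [179.6, 0.2, 57.4]
ft_force: [1.3, -1.0, 1.0]
finger_gap: 85.3
```

```bash
python3 -c "
from h import *
w=snap('wrist','w17')
snap('side','s17');snap('top','t17')
a=cv2.imread('pics/w17.png');
s=cv2.imread('pics/s17.png')[170:320,190:390]
t=cv2.imread('pics/t17.png')[150:270,300:430]
cv2.imwrite('pics/st17.png',np.hstack([cv2.resize(s,(400,300),interpolation=cv2.INTER_CUBIC),cv2.resize(t,(325,300),interpolation=cv2.INTER_CUBIC)]))
go(380,-360,170,45)
"
```

```text
t 12.18 tcp [ 424.5 -419.6  170.4] rot [1.7991e+02 1.0000e-02 5.7410e+01] F [-0.4  1.6 -0.7] gap 85.3 j [-50.   9.  90.   0.  81. -17.]
move [ 0.0262 -0.0696  0.0003] [ 0.0016 -0.      0.2166] rows 1.8 1.7
```

View pics/w17.png

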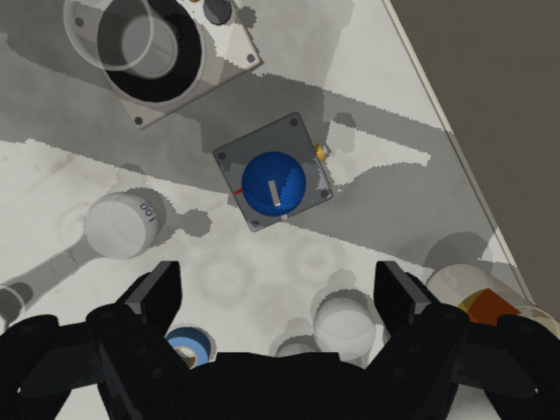

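View pics/st17.png

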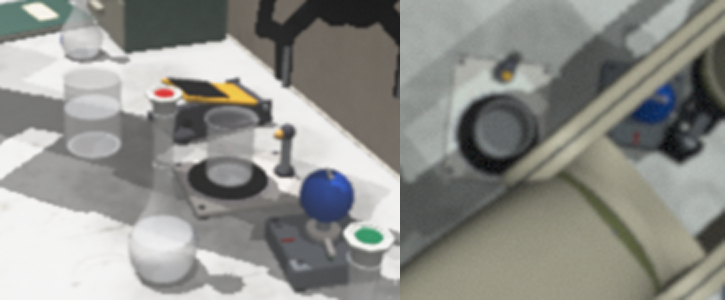

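The white pointer at (285,217) covers the green mark, and the red mark at (237,191) is exposed, so the valve is fully open. The flask and beaker are undisturbed. Next I'll measure the pedal from w6.

```bash
python3 -c "
from h import *
w=load('w6')
print('tread',[onz(w,*p) for p in [(91,160,48),(161,146,48),(176,228,60),(104,242,60)]])
print('near',onz(w,106,248,60),onz(w,187,230,60),'far',onz(w,76,115,30),onz(w,160,92,30))
go(420,-100,160,6)
"
```

```text
tread [array([460.3, -72.9,  48. ]), array([ 465.6, -126. ,   48. ]), array([ 406.2, -130.5,   60. ]), array([400.2, -75. ,  60. ])]
near [395.4 -75.4  60. ] [ 403.9 -138.3   60. ] far [494.  -59.2  30. ] [ 504.5 -126.1   30. ]
t 12.18 tcp [ 424.5 -419.6  170.4] rot [1.7991e+02 1.0000e-02 5.7410e+01] F [-0.4  1.6 -0.7] gap 85.3 j [-50.   9.  90.   0.  81. -17.]
move [ 0.2668 -0.1759  0.0101] [ 1.600e-03 -6.000e-04  8.973e-01] rows 7.7 7.2
```

Call:
jog_arm([
  [0.027,-0.018,0,0,0,0.12,0.3],
  [0.06,-0.04,0,0,0,0.24,0.6],
  [0.095,-0.062,0,0,0,0.36,1],
  [0.13,-0.085,0,0,0,0.48,1],
  [0.165,-0.109,0,0,0,0.6,1],
])

```text
time: 12.6
tool_pos: [419.6, -220.3, 166.8]
tcp_rot: [-179.8, 0.1, 22.9]
ft_force: [1.3, 0.9, 0.7]
finger_gap: 25.8
```

```bash
python3 -c "
from h import *
go(422,-101,130,7)
"
```

```text
t 12.6 tcp [ 419.6 -220.3  166.8] rot [-1.7976e+02  1.2000e-01  2.2890e+01] F [1.3 0.9 0.7] gap 25.8 j [-34. -10. 109.   0.  81.  33.]
move [ 0.0487 -0.1088  0.0372] [-0.0039  0.0027  0.2773] rows 3.0 2.2
```

Call:
jog_arm([
  [0.017,-0.038,0,0,0,0.12,1],
  [0.034,-0.075,0.01,0,0,0.24,1],
  [0.047,-0.105,0.025,0,0,0.277,1],
  [0.047,-0.105,0.037,0,0,0.277,1],
  [0.047,-0.105,0.037,0,0,0.277,1],
])

```text
time: 13.02
tool_pos: [419.7, -104.7, 127.8]
tcp_rot: [-179.8, 0.4, 7.6]
ft_force: [-0.6, -0.8, -0.1]
finger_gap: -0.0
```

```bash
python3 -c "
from h import *
w=snap('wrist','w18')
go(422,-101,60,7)
print(proj(w,[422,-101,55]))
"
```

```text
t 13.07 tcp [ 420.5 -106.4  129.6] rot [-179.83    0.32    7.56] F [ 0.3 -0.3  0.1] gap -0.1 j [-21. -15. 117.  -0.  78.  61.]
move [ 0.0026 -0.0049  0.0696] [-0.0029  0.0056  0.0098] rows 1.7 0.1
(np.float64(271.14146512321054), np.float64(219.4015170361023))
```

View pics/w18.png

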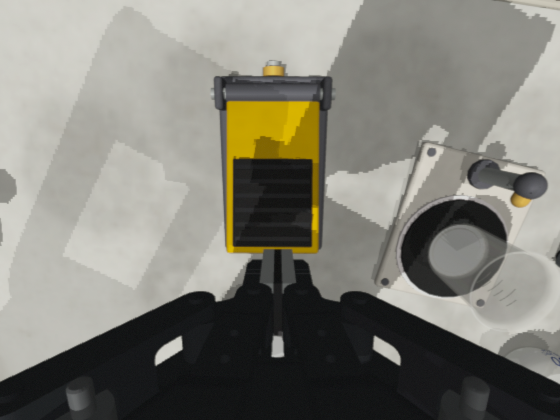

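The tread spans x 233–312 and y 158–247, and the plate's near edge is at row 252. The target projects to (271,219), about 26 mm from the free edge. Descending to just above it.

Call:
jog_arm([
  [0.002,-0.0035,0.02,0,0,0,1],
  [0.002,-0.0035,0.045,0,0,0,1],
  [0.002,-0.0035,0.064,0,0,0,1],
  [0.002,-0.0035,0.068,0,0,0,1],
  [0.002,-0.0035,0.068,0,0,0,1],
])

```text
time: 13.48
tool_pos: [422.8, -105.0, 63.4]
tcp_rot: [-179.9, 0.2, 7.3]
ft_force: [-0.0, -0.5, 1.1]
finger_gap: 0.3
```

Call:
jog_arm([
  [0,0,0,0,0,0,1],
])

```text
time: 13.57
tool_pos: [424.6, -105.5, 65.6]
tcp_rot: [-180.0, 0.0, 7.3]
ft_force: [0.5, 0.6, 0.9]
finger_gap: 0.3
```

```bash
python3 -c "
from h import *
go(422,-102,34,7)
"
```

```text
t 13.57 tcp [ 424.6 -105.5   65.6] rot [-1.80e+02  1.00e-02  7.32e+00] F [0.5 0.6 0.9] gap 0.3 j [-21. -10. 120.  -0.  70.  62.]
move [-0.0021 -0.0038  0.0316] [-0.      0.0002  0.0057] rows 0.8 0.0
```

Call:
jog_arm([
  [-0.002,-0.003,0.01,0,0,0,1],
  [-0.002,-0.003,0.018,0,0,0,1],
  [-0.002,-0.003,0.026,0,0,0,1],
  [-0.002,-0.003,0.032,0,0,0,1],
  [-0.002,-0.003,0.034,0,0,0,1],
])

```text
time: 13.98
tool_pos: [422.0, -103.0, 32.8]
tcp_rot: [179.9, 0.1, 7.4]
ft_force: [-21.9, 1.9, 45.1]
finger_gap: 0.2
```

Call:
jog_arm([
  [0,0,0,0,0,0,1],
  [0,0,0,0,0,0,1],
])

```text
time: 14.15
tool_pos: [421.9, -102.9, 33.2]
tcp_rot: [179.9, 0.1, 7.4]
ft_force: [-17.6, -0.1, 29.4]
finger_gap: 0.1
```

```bash
python3 -c "
from h import *
go(422,-102,34,7)
snap('wrist','w19')
a=snap('side','s19')
cv2.imwrite('pics/s19z.png',cv2.resize(cv2.imread('pics/s19.png')[170:320,190:390],None,fx=4,fy=4,interpolation=cv2.INTER_CUBIC))
"
```

```text
t 14.15 tcp [ 421.9 -102.9   33.2] rot [1.7993e+02 8.0000e-02 7.4000e+00] F [-17.6  -0.1  29.4] gap 0.1 j [-20.  -7. 122.  -0.  65.  62.]
move [ 0.0002 -0.0009 -0.0008] [0.0013 0.0013 0.007 ] rows 0.0 0.1
```

View pics/w19.png

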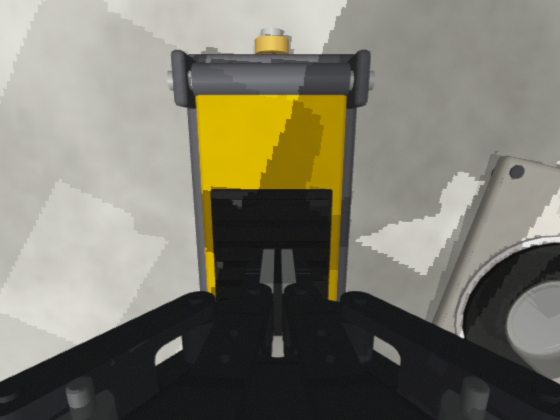

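View pics/s19z.png

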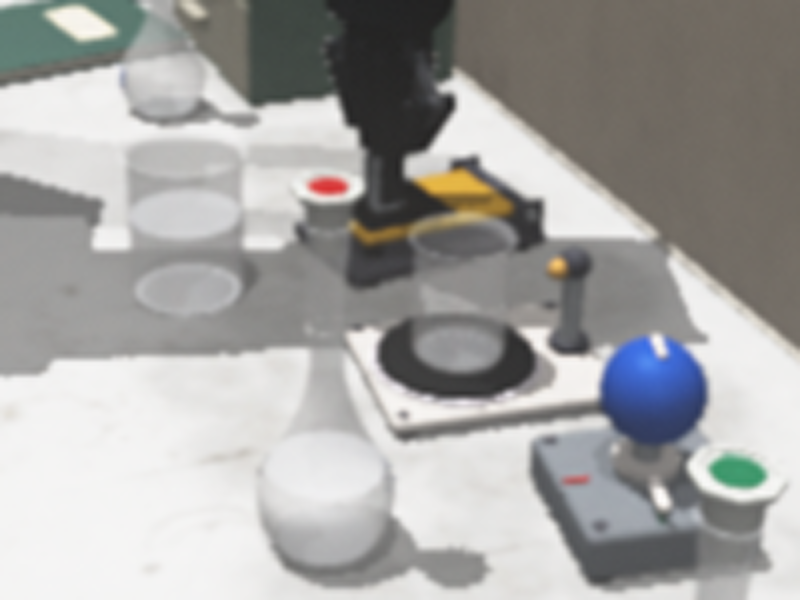

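The pedal is flat, with the TCP at 33.2 mm and 29 N against the 11 N needed, so it is on its stop. Holding.

Call:
jog_arm([
  [0,0,0,0,0,0,1],
  [0,0,0,0,0,0,1],
  [0,0,0,0,0,0,1],
  [0,0,0,0,0,0,1],
  [0,0,0,0,0,0,1],
])

```text
time: 14.67
tool_pos: [421.9, -102.9, 33.2]
tcp_rot: [179.9, 0.1, 7.4]
ft_force: [-16.5, -0.1, 30.2]
finger_gap: -0.1
```

Call:
jog_arm([
  [0,0,0,0,0,0,1],
  [0,0,0,0,0,0,1],
  [0,0,0,0,0,0,1],
  [0,0,0,0,0,0,1],
  [0,0,0,0,0,0,1],
])

```text
time: 15.08
tool_pos: [421.9, -102.9, 33.2]
tcp_rot: [179.9, 0.1, 7.4]
ft_force: [-16.3, -0.3, 30.0]
finger_gap: 0.2
```

Call:
jog_arm([
  [0,0,0,0,0,0,1],
  [0,0,0,0,0,0,1],
  [0,0,0,0,0,0,1],
  [0,0,0,0,0,0,1],
  [0,0,0,0,0,0,1],
])

```text
time: 15.5
tool_pos: [421.9, -102.9, 33.2]
tcp_rot: [179.9, 0.1, 7.4]
ft_force: [-16.2, -0.3, 29.4]
finger_gap: 0.2
```

Call:
jog_arm([
  [0,0,0,0,0,0,1],
  [0,0,-0.008,0,0,0,1],
  [0,0,-0.018,0,0,0,1],
  [0,0,-0.035,0,0,0,1],
  [0,0,-0.06,0,0,0,1],
])

```text
time: 15.92
tool_pos: [420.9, -101.6, 90.1]
tcp_rot: [-179.9, 0.1, 7.4]
ft_force: [0.1, -0.7, 0.4]
finger_gap: 0.1
```

Call:
jog_arm([
  [0,0,-0.04,0,0,0,0.8],
  [0,0,-0.075,0,0,0,0.4],
  [0,0,-0.08,0,0,0,0],
  [0,0,-0.08,0,0,0,0],
])

```text
time: 16.25
tool_pos: [424.4, -102.8, 174.5]
tcp_rot: [179.8, -0.4, 7.4]
ft_force: [0.9, 0.3, -0.3]
finger_gap: 48.0
```

```bash
python3 -c "
from h import *
a=snap('side','s20')
cv2.imwrite('pics/s20z.png',cv2.resize(cv2.imread('pics/s20.png')[170:320,190:390],None,fx=4,fy=4,interpolation=cv2.INTER_CUBIC))
go(435,-403.5,165,44)
"
```

```text
t 16.3 tcp [ 423.  -102.4  172. ] rot [ 1.7991e+02 -1.7000e-01  7.3800e+00] F [ 0.1 -0.2 -0.2] gap 55.7 j [-20. -17. 115.   0.  82.  62.]
move [-0.0268  0.3002  0.0074] [ 0.0025 -0.0024 -0.6391] rows 7.2 5.1
```

View pics/s20z.png

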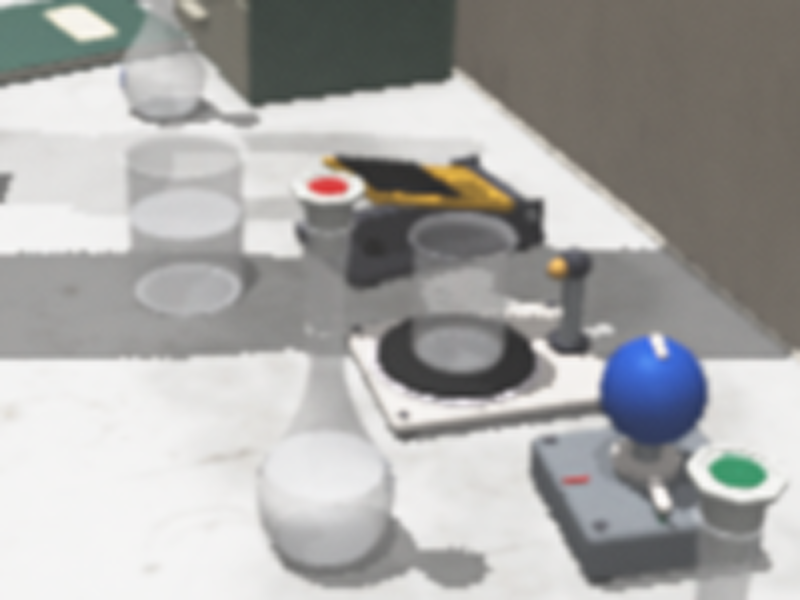

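The pedal is up again and the beaker is still standing on the pad. Going back to the ball.

Call:
jog_arm([
  [-0.003,0.038,0,0,0,-0.12,0],
  [-0.007,0.076,0,0,0,-0.24,0],
  [-0.01,0.115,0,0,0,-0.36,0],
  [-0.014,0.155,0,0,0,-0.48,0],
  [-0.017,0.195,0,0,0,-0.6,0],
])

```text
time: 16.72
tool_pos: [428.7, -292.5, 168.3]
tcp_rot: [-179.8, 0.0, 40.8]
ft_force: [0.8, 1.0, -0.1]
finger_gap: 85.3
```

```bash
python3 -c "
from h import *
go(435,-403,140,48)
"
```

```text
t 16.72 tcp [ 428.7 -292.5  168.3] rot [-1.7981e+02  2.0000e-02  4.0790e+01] F [ 0.8  1.  -0.1] gap 85.3 j [-40.  -3. 102.   0.  81.   9.]
move [-0.0674  0.0879  0.028 ] [-0.0034  0.0002 -0.1259] rows 2.7 1.0
```

Call:
jog_arm([
  [-0.022,0.029,0.005,0,0,-0.12,0],
  [-0.046,0.06,0.012,0,0,-0.12,0],
  [-0.064,0.084,0.022,0,0,-0.12,0],
  [-0.067,0.088,0.028,0,0,-0.12,0],
  [-0.067,0.088,0.028,0,0,-0.12,0],
])

```text
time: 17.13
tool_pos: [433.8, -402.2, 138.1]
tcp_rot: [-179.6, -0.0, 47.2]
ft_force: [0.3, 0.9, -0.2]
finger_gap: 85.2
```

```bash
python3 -c "
from h import *
w=snap('wrist','w21')
go(434.5,-403,50,48)
print(proj(w,[434.5,-403,73]))
"
```

```text
t 17.18 tcp [ 434.4 -401.1  139.4] rot [-1.7966e+02 -4.0000e-02  4.7220e+01] F [ 0.2  0.6 -0.2] gap 85.3 j [-48.  10.  92.   0.  78.  -5.]
move [-0.0014  0.0019  0.0894] [-0.0059 -0.0008 -0.0137] rows 2.1 0.1
(np.float64(277.7509710252882), np.float64(226.18799691301996))
```

View pics/w21.png

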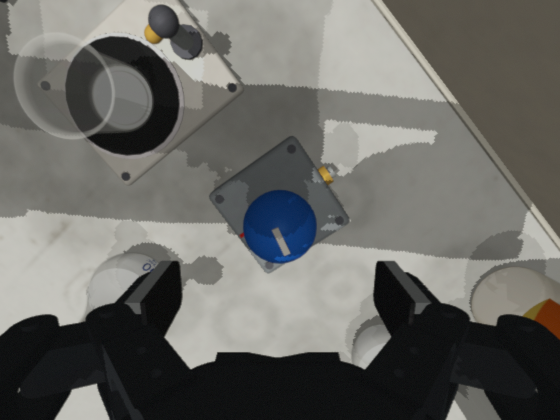

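Call:
jog_arm([
  [-0.001,0.003,0.02,0.005,0,0,0],
  [-0.001,0.003,0.045,0.005,0,0,0],
  [-0.001,0.003,0.07,0.005,0,0,0],
  [-0.001,0.003,0.086,0.005,0,0,0],
  [-0.001,0.003,0.09,0.005,0,0,0],
], newtons=50)

```text
time: 17.6
tool_pos: [435.9, -401.1, 48.9]
tcp_rot: [-179.3, -0.1, 47.4]
ft_force: [-0.3, 0.7, -1.1]
finger_gap: 85.6
```

Call:
jog_arm([
  [0,0,0,0,0,0,0.1],
  [0,0,0,0,0,0,0.4],
  [0,0,0,0,0,0,1],
  [0,0,0,0,0,0,1],
  [0,0,0,0,0,0,1],
])

```text
time: 18.02
tool_pos: [435.5, -402.5, 54.7]
tcp_rot: [-179.3, -0.0, 47.3]
ft_force: [-17.9, 17.8, 18.0]
finger_gap: 48.0
```

```bash
python3 -c "
from h import *
go(434.5,-403,50,48)
"
```

```text
t 18.02 tcp [ 435.5 -402.5   54.7] rot [-1.7932e+02 -2.0000e-02  4.7330e+01] F [-17.9  17.8  18. ] gap 48.0 j [-48.  16.  95.  -0.  70.  -5.]
move [-0.0011 -0.0003  0.0047] [-0.0119 -0.0004 -0.0118] rows 0.1 0.1
```

Call:
jog_arm([
  [0,-0.002,-0.001,-0.012,0,0.05,1],
  [0,-0.003,-0.001,-0.012,0,0.17,1],
  [0,-0.003,-0.001,-0.012,0,0.29,1],
  [0,-0.003,-0.001,-0.012,0,0.41,1],
  [0,-0.003,-0.001,-0.012,0,0.53,1],
])

```text
time: 18.43
tool_pos: [435.6, -402.7, 55.0]
tcp_rot: [179.6, -0.1, 16.6]
ft_force: [-0.2, 1.0, -3.4]
finger_gap: 48.0
```

```bash
python3 -c "
from h import *
go(434.5,-403,50,-36)
snap('wrist','w22')
"
```

```text
t 18.43 tcp [ 435.6 -402.7   55. ] rot [ 1.7958e+02 -6.0000e-02  1.6610e+01] F [-0.2  1.  -3.4] gap 48.0 j [-48.  15.  96.  -0.  69.  26.]
move [-0.0011 -0.0001  0.005 ] [ 0.0063 -0.0043  0.9182] rows 0.1 7.3
```

View pics/w22.png

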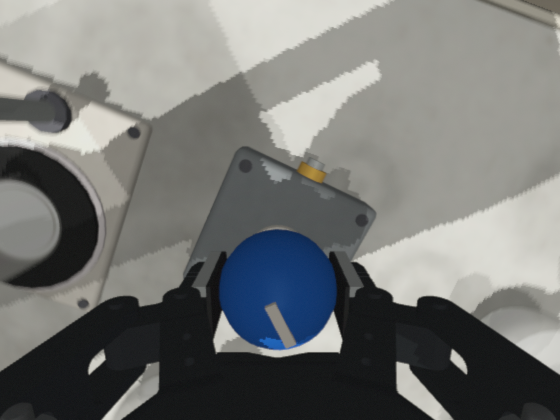

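The mark turns with the gripper again and the forces are small. Continuing.

Call:
jog_arm([
  [0,0,0,0.006,0,0.12,1],
  [0,0,0,0.006,0,0.24,1],
  [0,0,0,0.006,0,0.36,1],
  [0,0,0,0.006,0,0.48,1],
  [0,0,0,0.006,0,0.6,1],
])

```text
time: 18.9
tool_pos: [435.6, -403.2, 54.9]
tcp_rot: [180.0, -0.2, -17.6]
ft_force: [-0.4, -0.8, -3.3]
finger_gap: 47.4
```

Call:
jog_arm([
  [0,0,0,0,0,0.12,1],
  [0,0,0,0,0,0.22,1],
  [0,0,0,0,0,0.28,1],
  [0,0,0,0,0,0.28,1],
])

```text
time: 19.23
tool_pos: [435.5, -403.5, 55.0]
tcp_rot: [180.0, -0.2, -33.4]
ft_force: [-2.7, -0.7, -1.9]
finger_gap: 47.9
```

```bash
python3 -c "
from h import *
go(434.5,-403,50,-44)
snap('wrist','w23')
"
```

```text
t 19.23 tcp [ 435.5 -403.5   55. ] rot [179.98  -0.21 -33.41] F [-2.7 -0.7 -1.9] gap 47.9 j [-48.  15.  96.   0.  69.  76.]
move [-0.0011  0.0001  0.005 ] [-1.000e-04 -3.800e-03  1.848e-01] rows 0.1 1.5
```

View pics/w23.png

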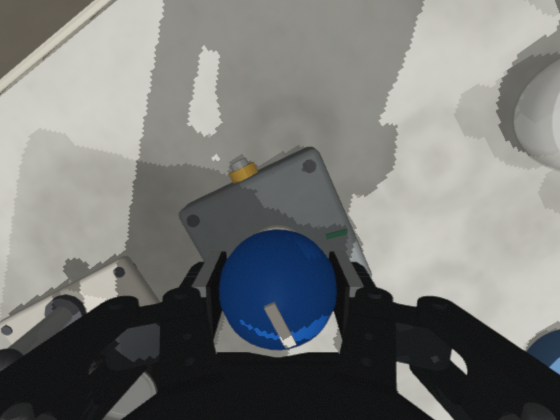

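Call:
jog_arm([
  [0,0,0,0,0,0.1,1],
  [0,0,0,0,0,0.2,1],
  [0,0,0,0,0,0.28,1],
  [0,0,0,0,0,0.28,1],
])

```text
time: 19.62
tool_pos: [436.4, -405.0, 55.6]
tcp_rot: [-180.0, -0.4, -49.6]
ft_force: [1.3, -6.9, -4.2]
finger_gap: 47.9
```

```bash
python3 -c "
from h import *
go(434.5,-403,50,-44)
print(r.sense()['wrist_torque'])
snap('wrist','w24')
a=[cv2.imread('pics/w%d.png'%i)[200:370,180:380] for i in (22,23,24)]
cv2.imwrite('pics/cmp2.png',cv2.resize(np.hstack(a),None,fx=1.33,fy=1.33))
"
```

```text
t 19.62 tcp [ 436.4 -405.    55.6] rot [-179.96   -0.42  -49.58] F [ 1.3 -6.9 -4.2] gap 47.9 j [-48.  15.  96.   0.  69.  92.]
move [-0.0028  0.0002  0.0056] [-0.0004 -0.0074 -0.0973] rows 0.2 0.8
[-1.15179047 -0.09864335  0.11114986]
```

View pics/cmp2.png

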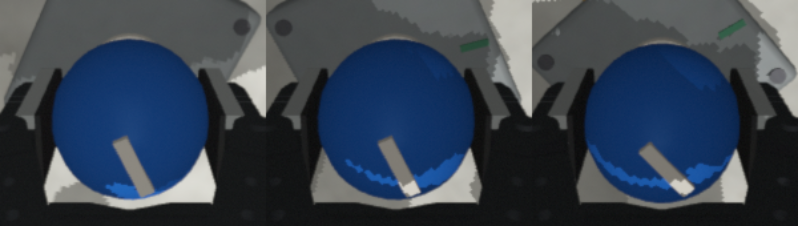

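The mark lags the gripper again, so the knob is at the closed stop. Opening and rising clear.

Call:
jog_arm([
  [0,0,0,0,0,0,0.4],
  [0,0,0,0,0,0,0],
  [0,0,0,0,0,0,0],
  [0,0,0,0,0,0,0],
])

```text
time: 20.0
tool_pos: [435.6, -403.0, 54.5]
tcp_rot: [-179.9, -0.2, -49.5]
ft_force: [0.5, -0.9, 0.2]
finger_gap: 84.2
```

Call:
jog_arm([
  [0,0,-0.02,0,0,0,0],
  [0,0,-0.05,0,0,0,0],
  [0,0,-0.085,0,0,0,0],
  [-0.02,0,-0.11,0,0,0,0],
  [-0.02,0,-0.12,0,0,0,0],
])

```text
time: 20.42
tool_pos: [422.7, -387.8, 179.0]
tcp_rot: [-179.9, -0.4, -49.5]
ft_force: [-0.4, 0.8, 0.5]
finger_gap: 85.7
```

Call:
jog_arm([
  [0,0,0,0,0,0,0],
  [0,0,0,0,0,0,0],
  [0,0,0,0,0,0,0],
  [0,0,0,0,0,0,0],
])

```text
time: 20.75
tool_pos: [421.4, -386.9, 171.5]
tcp_rot: [-179.9, 0.1, -49.5]
ft_force: [-0.4, 0.8, -0.1]
finger_gap: 85.0
```

```bash
python3 -c "
from h import *
w=snap('wrist','w25')
snap('side','s25')
cv2.imwrite('pics/s25z.png',cv2.resize(cv2.imread('pics/s25.png')[170:320,190:390],None,fx=4,fy=4,interpolation=cv2.INTER_CUBIC))
go(434.5,-403,50,-44)
"
```

```text
t 20.85 tcp [ 421.5 -387.1  172. ] rot [-1.7992e+02  5.0000e-02 -4.9530e+01] F [-0.3  0.3 -0.6] gap 85.4 j [-48.   5.  94.   0.  81.  92.]
move [0.0207 0.0006 0.1219] [-0.0015  0.0008 -0.0965] rows 3.0 0.8
```

View pics/w25.png

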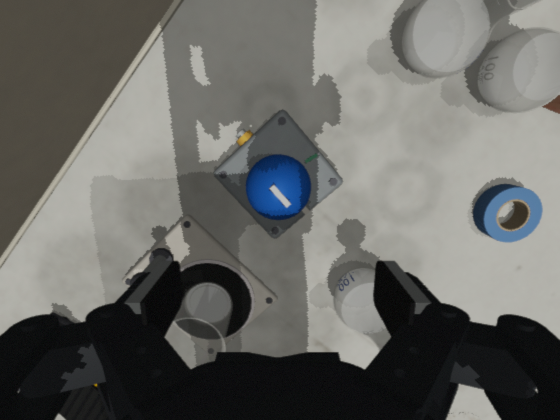

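View pics/s25z.png

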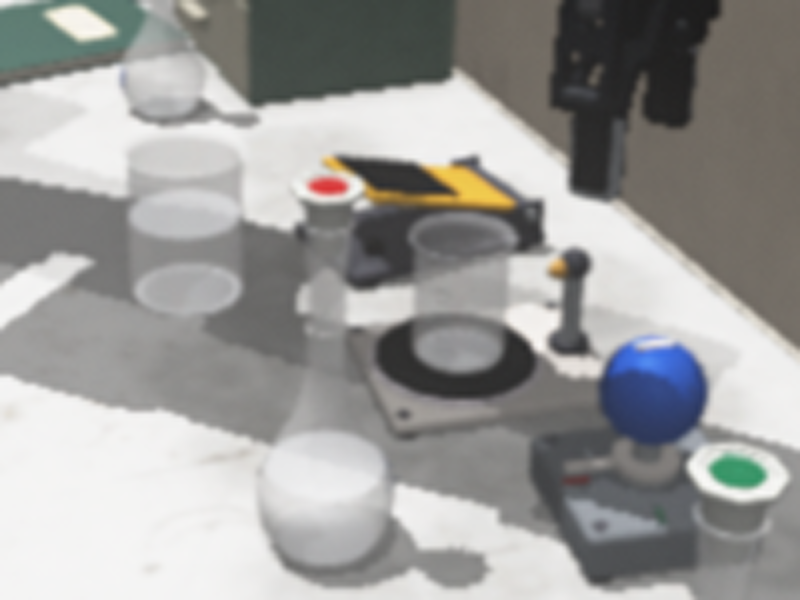

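```bash
python3 -c "
from h import *
snap('top','t26')
f=lambda n,a,b,c,d,k: cv2.resize(cv2.imread('pics/%s.png'%n)[a:b,c:d],k,interpolation=cv2.INTER_CUBIC)
cv2.imwrite('pics/f26.png',np.vstack([np.hstack([f('side0',270,320,320,370,(300,300)),f('s25',270,320,320,370,(300,300))]),np.hstack([f('top0',160,220,310,430,(300,250)),f('t26',160,220,310,430,(300,250))])]))
"
```

```text
(no output)
```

View pics/f26.png

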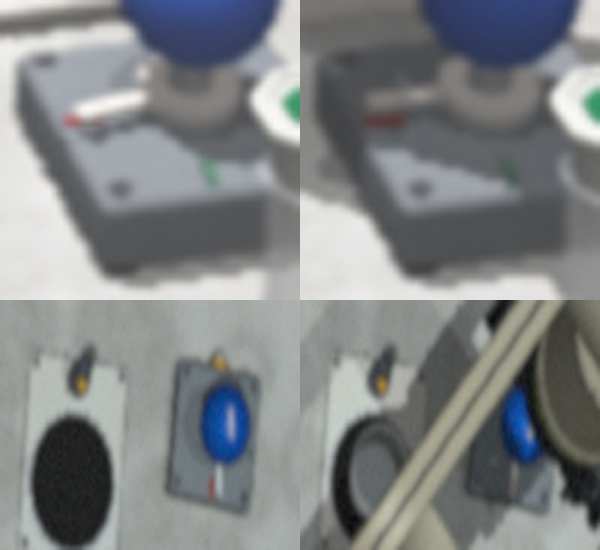

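```bash
python3 -c "
from h import *
s=load('s25'); S=lambda u,v,z: onz(s,190+u/4,170+v/4,z)
print('rim',S(463,235,89),'foot',S(458,348,18),'pad',S(456,356,18))
print('red stopper',S(328,187,183))
w=load('w25'); print('foot wrist',onz(w,209,300,18),'pad wrist',onz(w,208,301,18))
st=r.sense(); print(st['time'],st['qd'].round(2),st['ft_force'].round(1)); r.hand_in()
"
```

```text
rim [ 403.6 -257.3   89. ] foot [ 405.8 -253.3   18. ] pad [ 401.3 -260.7   18. ]
red stopper [ 286.8 -367.9  183. ]
foot wrist [ 405.9 -260.8   18. ] pad wrist [ 406.  -259.2   18. ]
20.9 [ 0.04 -0.45 -0.34 -0.05  0.13 -0.02] [ 0.1 -0.3  0.2]
the job is handed in; nothing more can be done
```

The job is done and handed in at 20.9 s of the 72 s allowed. I set the beaker on the pad, opened the valve, held the pedal down, let it up, closed the valve again and withdrew the arm. Handing in gives no verdict, so these are my own checks:

- **Beaker:** It stands upright and released on the pad. The wrist camera puts its foot about 2 mm from the pad's centre. The side camera reads about 9 mm, but 4 mm from the rim, so these two disagree; all are inside the 19 mm limit.
- **Valve opening:** I turned the ball until its mark began to lag the gripper. The pointer then covered the green mark.
- **Pedal:** I held it at its stop for about 1.5 s with about 30 N. The side view then showed it back up.
- **Valve closing:** I turned the ball back until it slipped at the stop. In the side view the pointer lies along the red mark, further closed than at the start, when it was slightly open. The top view was partly blocked by the arm, so the side view is the main evidence here.
- **Flasks:** The red flask's stopper measured the same before and after. The blue flask beside the cabinet looked the same in the side views; I did not measure it, or the blue- and green-stoppered ones to the right of the valve, afterwards.
- **Forces:** The highest wrist force I saw was about 50 N, briefly, when the pedal met its stop. At the end the arm touched nothing.

One thing disagreed: the gripper read about 48 mm on the 50 mm ball, so it may have held it slightly off its widest part. It still turned the ball from stop to stop without slipping on the way.

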